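Shut the dust collector's hatch and lock its quarter-turn fastener

TASK

The filter hatch on the little dust collector is standing open: swing it fully shut, then push its wing knob in only until you feel it meet the rubber seat, turn it a quarter turn clockwise while holding it lightly there, and let it spring up into its locked detent so that it stays locked when you let go. The seat lies at a different depth each time and is easily crushed, so go by feel: do not press hard and do not force the knob round before it is in. Leave the other things on the crates where they are.

Things in the scene. Friction and masses are not known exactly. Their poses are not given: they have to be found in the camera images.
- collector: small bench dust collector: a fixed grey box 200 (x) x 240 (y) x 100 mm tall, open on top under its hatch, vent slots on its front (-x) side; origin at the centre of its underside, x pointing from front to hinge side, z up
- hatch (a joint): angle of the white hatch lid on the collector, rad: 0 = shut, level on the box; grows as its front edge swings up, at most 0.9. Stiff hinge, stays where left; closes with 1 to 5 N pushed down on the outer face. Lid 190 x 236 x 8 mm, free edge 182 mm in front of the hinge line
- hatch_hinge (a point): middle of the hinge line on the hatch's outer (top) face, 85 mm behind the collector's centre, 108 mm above its underside when shut; turns with the hatch (x along the lid away from its free edge, y along the hinge, z out of the outer face). The fastener's axis is 140 mm in front of it, mid-width
- wing (a point): black wing knob of the quarter-turn fastener, on the hatch: a flat wing 36 mm long (point x), 10 thick (y), 20 tall (z) on a round collar 36 mm across. The point is on the knob's axis at the wing's foot, on the collar's top, 29 mm above the lid's outer face when not pushed in. The axes turn with the knob; unlocked, the wing lies along the collector's x
- press (a joint): how far the knob is pushed in, m (0 = out, end of travel 0.022), against a light spring of 2 to 6 N. After 4 to 17 mm, different every time and unseen, its cross bar comes below the slot; 0.5 mm deeper it meets a rubber seat of 9 N per mm, felt as a sharp rise of force. Only there can it turn; keep 3 to 15 N of seat force while turning
- turn (a joint): turn of the wing knob, rad: 0 = unlocked, grows clockwise seen from above, stop at 1.62. Locked detent at a quarter turn: the bar is over its notch from 1.42 on and, when the push is eased, rises 4 mm into it by itself and stays; do not pull it up. Let go short of that, the knob twists back to 0 and pops up by its spring
- well: fixed black square socket inside the collector under the fastener, 48 x 48 mm outside, holding slot, notch and rubber seat at unseen depth; origin at the centre of its rim, 90 mm above the collector's underside, 55 mm in front of its centre. Over 28 N between it and the fastener (seat crushed, or bar jammed in the slot) spoils the job
- tweezer_rest: bystander: aluminium tweezer rest 50 x 70 x 20 mm with steel tweezers across it; origin centre of underside
- file_stand: bystander: black slotted stand 60 x 50 x 35 mm with an upright needle file, 130 mm tall in all; origin centre of underside
- paint_jar: bystander: small jar, 38 mm diameter, 45 mm tall; origin centre of underside
- bowl: bystander: white ceramic bowl with its lid on, 114 mm diameter, 88 mm tall; origin centre of underside
- mug: bystander: mug, 80 mm diameter, 90 mm tall; origin centre of underside
- sanding_block: bystander: cork sanding block 70 x 35 x 22 mm on the flat yellow mat (mat 4 mm thick); origin centre of underside
- tape_roll: bystander: paper tape roll lying flat, 60 mm diameter, 18 mm tall; origin centre of underside

How it is judged:
By the outcome, as a careful person would: the job done as asked, in the order asked, and still so for the second after the job is handed in, with the robot touching nothing.
It also fails if it takes over 70 s, if anything falls off the work surface, if the arm or the gripper's body presses on something with over 40 N, if the wrist force passes 120 N, or if a joint passes its speed limit or range.

ROBOT

A 6-joint arm with a two-finger parallel gripper is mounted at the origin on the work surface. World frame = base frame: x ahead of the robot, y to its left, z up, the work surface at z = 0. Lengths are in m, angles in rad, forces in N, time in s.
With the tool pointing down it reaches from about 0.225 to 0.875 m from the base axis. Payload 3.4 kg.
Tool frame: the origin (TCP) lies on the centre line of the jaws, within the pads' length; the fingertips stand 17 mm ahead of it and the grasp point (between the pads) lies 2 mm behind it; z points along the fingers, y is the line along which they close (so a half turn about z gives the same grasp; the last joint's range is limited). The gripper opens to 85 mm and grips with 20 to 120 N. Pads are 22 mm wide; open, the fingers measure 114 mm over their backs; the gripper's body (76 mm by 85 mm) begins 54 mm behind the grasp point. The pads swing forward as they close: fully open they stand 13 mm farther back than shut.
Start: joints at [1.144, 0.276, 1.505, -0, 1.361, -0.121], TCP at [0.173, 0.548, 0.248] pointing down, gripper open.
Joint ranges: [-2.89, 2.89], [-0.75, 2.08], [0.22, 2.7], [-1.18, 4.32], [0.11, 2.71], [-2.7, 2.7]. Speed limits (rad/s): [2.57, 2.57, 3.14, 3.14, 3.14, 3.14].

INTERFACE

Orientations are given as a unit quaternion [w, x, y, z].
In Python, from rig import manip gives the robot as it stands.
- The arm moves only by the tool move_arm, never from a script. Its argument "steps" is one flat list of numbers, 7 for each row, row after row: the turn, a rotation vector about the world's x, y, z normalised to -1 to 1, where 1 is 360 degrees, then the shift along the world's x, y, z normalised to -1 to 1, where 1 is 1 m, then the opening, from -1 (shut) to 1 (fully open). A call has exactly 10 rows; each row is the pose to reach, as a shift and turn from the pose commanded when the call began, turning the shorter way round; what a row does not reach only later rows make up. A row lasts 1/10 s, in which the tool goes at most 50 mm and 8.59 degrees, less where a joint would pass 70% of its speed; a pose out of reach is approached as far as the arm can. A call with a number of a shift or a turn outside -1 to 1 is refused whole. A call with a gripper value outside its range is refused whole. The fingers move at their own pace and stop on an object; "squeeze" is the grip in N (left out, the last holds). Time passes only in rows, so rows that repeat a pose let the fingers close, or fill a call up. It gives the time, the measured TCP pose, the force, the opening and the grip force at its end, in the units of the state.
- manip.get_state(): the state, without advancing time (a new reading comes with each control period).
- manip.get_image(name): name is "scene" or "top" or "wrist"; returns a dict with "pixels" (384x512x3 uint8, blue, green, red), "fx", "fy", "cx", "cy" (pixels), "R" (3x3) and "t" (3): a world point X has camera coordinates R X + t. Camera axes: x right, y down, z forward; pixel columns grow to the right and rows downward; lengths in m; the calibration is good to about 2 mm. A picture is of the moment at which its call begins. There is no depth.
- manip.sign_off(): hands the job in; it is judged then, once.
The state is a dict: "clock": time; "qpos": joint angles; "qd": joint speeds; "effort": joint torques, N m; "position": TCP position; "ee_rot": TCP orientation; "contact_force": force on the tool from outside, world axes, zero at the start; "moment": the same for the moment, N m; "width": finger opening in m; "gripper_force": force on a finger pad.
Only numpy, scipy, OpenCV 4.12 (cv2) and the standard library are available. Lean on these libraries where they do the work, as an engineer would, in place of code of your own. Each camera call takes 0.05 s, during which the arm holds its last target. There are 200 camera calls.

## Working session

There is one attempt and no reset: what is moved stays moved. The work goes in short steps, Python scripts to look and compute and a tool call to move; the robot and the scene stay as the last step left them, time stands still between calls to the robot, and variables do not carry over. Pictures are saved under pics/ and viewed, at most 10 in all, crops included, and the job is handed in when it is done.

Besides the shell and the picture viewer there is one more tool, called after "Emit:" as name(argument=value, ...), one argument or row to a line, values as JSON. move_arm: Moves the arm, as the interface text tells. Scaled input: -1 to 1 covers 1 m each way for a shift and 360 degrees each way for a turn. Its arguments: {"type":"object","properties":{"steps":{"type":"array"},"squeeze":{"type":"number"}},"required":["steps"]}

```bash
mkdir -p pics
cat > h.py <<'E'
import numpy as np, cv2, json
from rig import manip
def snap(n,f):
    im=manip.get_image(n); cv2.imwrite(f'pics/{f}.png',im['pixels']); 
    np.savez(f'pics/{f}.npz',**{k:np.array(v) for k,v in im.items()}); return im
def ld(f): return dict(np.load(f'pics/{f}.npz'))
def ray(im,u,v):
    R=im['R'];t=im['t']; d=R.T@np.array([(u-im['cx'])/im['fx'],(v-im['cy'])/im['fy'],1]); return -R.T@t,d
def onz(im,u,v,z):
    c,d=ray(im,u,v); return c+d*(z-c[2])/d[2]
def proj(im,X):
    c=im['R']@np.array(X)+im['t']; return np.array([im['fx']*c[0]/c[2]+im['cx'],im['fy']*c[1]/c[2]+im['cy']])
def tri(a,p,b,q):
    A=[];B=[]
    for im,u in((a,p),(b,q)):
        c,d=ray(im,*u); d/=np.linalg.norm(d); P=np.eye(3)-np.outer(d,d); A.append(P);B.append(P@c)
    return np.linalg.lstsq(np.vstack(A),np.hstack(B),rcond=None)[0]
E
python3 - <<'E'
from h import *
a=snap('scene','s0');b=snap('top','t0')
cv2.imwrite('pics/both.png',cv2.resize(np.vstack([a['pixels'],b['pixels']]),None,fx=.78,fy=.78)) 
print(manip.get_state())
E
```

```text
{'clock': 0.1, 'qpos': array([ 1.14400343e+00,  2.76551686e-01,  1.50601127e+00,  3.68530035e-06,
        1.36069498e+00, -1.21022825e-01]), 'qd': array([-5.74775621e-05, -3.07253911e-03, -2.79180429e-03,  3.51229968e-04,
       -2.05823508e-03,  7.86700095e-04]), 'effort': array([ 8.12390645e-04, -4.17703342e+01, -2.46402848e+01, -2.95812097e-04,
        5.93171484e-03,  1.26846041e-05]), 'position': array([0.17292355, 0.54791953, 0.24751293]), 'ee_rot': array([-2.26960472e-04,  1.52290476e-01,  9.88335428e-01, -8.01113910e-04]), 'contact_force': array([ 0.4140031 , -1.31529068,  0.1146228 ]), 'moment': array([ 0.05057046, -0.00596524, -0.00961567]), 'gripper_force': 0.0, 'width': 0.08533216382625274}
```

View pics/s0.png

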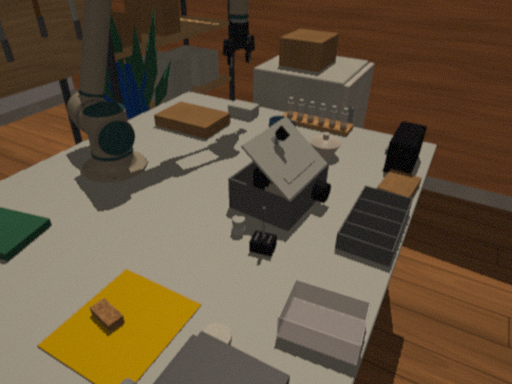

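View pics/t0.png

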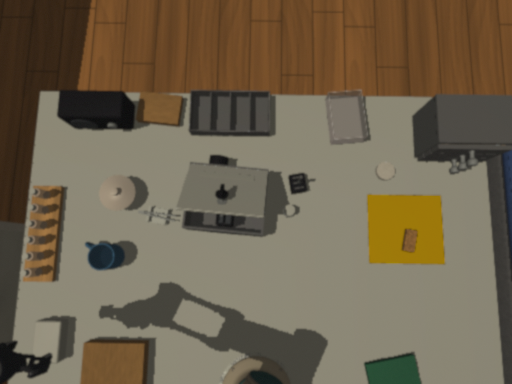

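The scene view shows the grey box with its hatch open around (280,175). In the top view the lid spans (180–268, 165–215) with the knob at (222,193), and the file stand (299,183) and jar (290,210) sit to its right. I'll enlarge both.

Run:
```python
from h import *
a=ld('s0');b=ld('t0')
ca=cv2.resize(a['pixels'][110:240,215:345],None,fx=4,fy=4,interpolation=2)
cb=cv2.resize(b['pixels'][145:245,140:320],None,fx=4.4,fy=4.4,interpolation=2)
def g(im,x0,y0,s):
    im=np.clip(im.astype(float)*1.5,0,255).astype(np.uint8)
    for k in range(0,200,20):
        cv2.putText(im,str(x0+k),(int(k*s),10),0,.35,(0,255,255),1);cv2.putText(im,str(y0+k),(0,int(k*s)+4),0,.35,(0,255,255),1)
        cv2.line(im,(int(k*s),0),(int(k*s),600),(0,90,90),1);cv2.line(im,(0,int(k*s)),(800,int(k*s)),(0,90,90),1)
    return im
cv2.imwrite('pics/ca.png',g(ca,215,110,4));cv2.imwrite('pics/cb.png',g(cb,140,145,4.4))
for im in(a,b): print(-im['R'].T@im['t'],im['fx'])
```

```text
[ 0.97924392 -0.80336031  0.67563223] 390.74269615012014
[ 0.41678153 -0.00633861  1.23502575] 383.980852211263
```

View pics/ca.png

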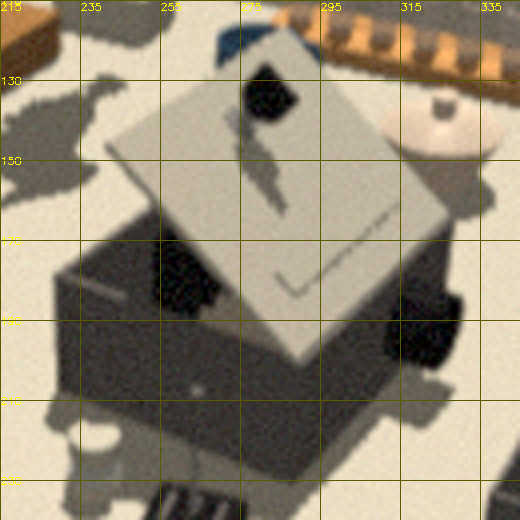

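View pics/cb.png

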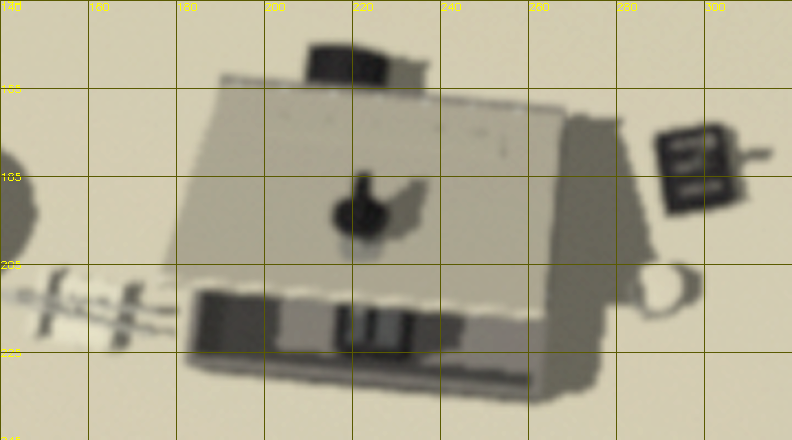

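The crops show the lid corners clearly: scene (241,147) and (285,116) on the free edge, (289,200) and (327,163) on the hinge edge. Top view: (264,217), (177,208), (268,170), (190,163).

Run:
```python
from h import *
a=ld('s0');b=ld('t0')
P={}
for n,p,q in [('fr',(241.5,146.5),(263.5,217)),('fl',(285.5,116.5),(177,208.5)),('hr',(289.5,200.5),(267.5,170)),('hl',(327,163),(190.5,163))]:
    P[n]=tri(a,p,b,q); print(n,P[n].round(4))
print('w',np.linalg.norm(P['fr']-P['fl']),np.linalg.norm(P['hr']-P['hl']),'l',np.linalg.norm(P['fr']-P['hr']),np.linalg.norm(P['fl']-P['hl']))
print('front bottom top-view corners at z=.1', onz(b,183,227,.1),onz(b,262,236,.1))
print('scene base', onz(a,230,207,0),onz(a,288,230,0), 'front top r',onz(a,229,178.5,.1))
print('knob top',tri(a,(282,135),b,(222,190)))
for n in ('jar',(290,210),.045),('file',(299,183),.035): print(n[0],onz(b,*n[1],n[2]))
```

```text
fr [ 0.5112 -0.0132  0.2086]
fl [0.5301 0.2183 0.2132]
hr [ 0.6634 -0.0248  0.0961]
hl [0.6809 0.2088 0.0992]
w 0.2323394055639354 0.23424142874503748 l 0.18953642582652203 0.1892779767158808
front bottom top-view corners at z=.1 [0.48644064 0.22188288 0.1       ] [ 0.46360512 -0.01132306  0.1       ]
scene base [ 0.47301582 -0.01342136  0.        ] [ 0.66667272 -0.02586117  0.        ] front top r [ 0.47350599 -0.01563219  0.1       ]
knob top [0.57916005 0.09801509 0.2130683 ]
jar [ 0.54768488 -0.09757401  0.045     ]
file [ 0.6353865  -0.12664424  0.035     ]
```

Lid sizes check out (232–234 × 189 mm). Collector yaw is about -4.4° and its centre about (0.581, 0.098). The hatch is at about 0.64 rad, and the knob axis when shut will be near (0.527, 0.103). First I'll go, shut-fingered, above the lid to the left of the knob.

Emit:
move_arm(
  steps=[0, 0, 0.036, 0.368, -0.381, 0.037, -1, 0, 0, 0.036, 0.368, -0.381, 0.037, -1, 0, 0, 0.036, 0.368, -0.381, 0.037, -1, 0, 0, 0.036, 0.368, -0.381, 0.037, -1, 0, 0, 0.036, 0.368, -0.381, 0.037, -1, 0, 0, 0.036, 0.368, -0.381, 0.037, -1, 0, 0, 0.036, 0.368, -0.381, 0.037, -1, 0, 0, 0.036, 0.368, -0.381, 0.037, -1, 0, 0, 0.036, 0.368, -0.381, 0.037, -1, 0, 0, 0.036, 0.368, -0.381, 0.037, -1],
  squeeze=25,
)

```text
clock: 1.1
position: [0.5185, 0.19, 0.2828]
ee_rot: [-0.0, 0.04, 0.999, 0.0]
contact_force: [0.7, 2.4, -0.3]
width: -0.0003
gripper_force: 0.0
```

Emit:
move_arm(
  steps=[0, 0, 0, 0.021, -0.022, -0.01, -1, 0, 0, 0, 0.021, -0.022, -0.025, -1, 0, 0, 0, 0.021, -0.022, -0.04, -1, 0, 0, 0, 0.021, -0.022, -0.05, -1, 0, 0, 0, 0.021, -0.022, -0.06, -1, 0, 0, 0, 0.021, -0.022, -0.07, -1, 0, 0, 0, 0.021, -0.022, -0.08, -1, 0, 0, 0, 0.021, -0.022, -0.09, -1, 0, 0, 0, 0.021, -0.022, -0.1, -1, 0, 0, 0, 0.021, -0.022, -0.11, -1],
)

```text
clock: 2.1
position: [0.5385, 0.1699, 0.1722]
ee_rot: [0.0, 0.04, 0.999, 0.0]
contact_force: [0.1, -0.1, 0.3]
width: 0.0001
gripper_force: 0.2
```

Emit:
move_arm(
  steps=[0, 0, 0, 0, 0, -0.005, -1, 0, 0, 0, 0, 0, -0.01, -1, 0, 0, 0, 0, 0, -0.015, -1, 0, 0, 0, 0, 0, -0.02, -1, 0, 0, 0, 0, 0, -0.025, -1, 0, 0, 0, 0, 0, -0.03, -1, 0, 0, 0, 0, 0, -0.034, -1, 0, 0, 0, 0, 0, -0.037, -1, 0, 0, 0, 0, 0, -0.04, -1, 0, 0, 0, 0, 0, -0.04, -1],
)

```text
clock: 3.1
position: [0.5383, 0.1697, 0.1325]
ee_rot: [-0.0, 0.04, 0.999, -0.0]
contact_force: [-0.8, -0.2, -0.3]
width: 0.0002
gripper_force: 0.0
```

Run:
```python
from h import *
print(manip.get_state()['contact_force'],manip.get_state()['position'])
a=snap('scene','s1')
c=a['pixels'][80:250,190:360]; cv2.imwrite('pics/s1c.png',np.clip(cv2.resize(c,None,fx=3.5,fy=3.5,interpolation=2)*1.4,0,255))
```

```text
[-0.82110139 -0.24475584 -0.28044749] [0.53833475 0.16969822 0.13254115][ WARN:0@0.997] global loadsave.cpp:1063 imwrite_ Unsupported depth image for selected encoder is fallbacked to CV_8U.
```

View pics/s1c.png

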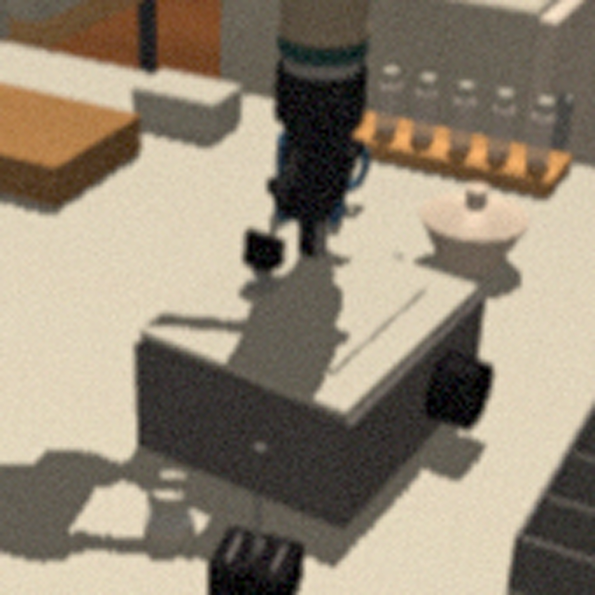

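The lid is nearly level under the fingertips, with the knob standing at crop pixel (263,250), clear of the gripper. I'll push the last millimetres gently.

Emit:
move_arm(
  steps=[0, 0, 0, 0, 0, -0.002, -1, 0, 0, 0, 0, 0, -0.004, -1, 0, 0, 0, 0, 0, -0.006, -1, 0, 0, 0, 0, 0, -0.007, -1, 0, 0, 0, 0, 0, -0.0075, -1, 0, 0, 0, 0, 0, -0.008, -1, 0, 0, 0, 0, 0, -0.0085, -1, 0, 0, 0, 0, 0, -0.009, -1, 0, 0, 0, 0, 0, -0.009, -1, 0, 0, 0, 0, 0, -0.009, -1],
)

```text
clock: 4.15
position: [0.5386, 0.1698, 0.125]
ee_rot: [0.0, 0.04, 0.999, 0.0]
contact_force: [-1.4, 0.1, 6.0]
width: -0.0003
gripper_force: 3.1
```

Emit:
move_arm(
  steps=[0, 0, 0, 0, 0, -0.001, -1, 0, 0, 0, 0, 0, -0.002, -1, 0, 0, 0, 0, 0, -0.002, -1, 0, 0, 0, 0, 0, 0.03, -1, 0, 0, 0, 0, 0, 0.075, -1, 0, 0, 0, 0, 0, 0.1, 0, 0, 0, 0, -0.0115, -0.067, 0.1, 0, 0, 0, 0, -0.0115, -0.067, 0.1, 0, 0, 0, 0, -0.0115, -0.067, 0.1, 0, 0, 0, 0, -0.0115, -0.067, 0.1, 0],
)

```text
clock: 5.15
position: [0.5272, 0.1029, 0.224]
ee_rot: [0.0, 0.04, 0.999, 0.0]
contact_force: [0.0, -0.1, 0.3]
width: 0.0427
gripper_force: 0.0
```

Run:
```python
from h import *
w=snap('wrist','w2');a=snap('scene','s2');t=snap('top','t2')
c=cv2.resize(a['pixels'][90:240,200:350],None,fx=2.56,fy=2.56,interpolation=2)
o=np.hstack([cv2.resize(w['pixels'],None,fx=.8,fy=.8,interpolation=3),c[:307,:384]])
cv2.imwrite('pics/m2.png',np.clip(o*1.4,0,255).astype(np.uint8))
X=np.array([.527,.1027,.157]);print('pred knob top in wrist,scene',proj(w,X),proj(a,X))
s=manip.get_state();print(s['position'],s['width'])
```

```text
pred knob top in wrist,scene [255.14643441 216.37975915] [265.93634832 148.04088645]
[0.52722987 0.10361832 0.22371607] 0.042916998326561
```

View pics/m2.png

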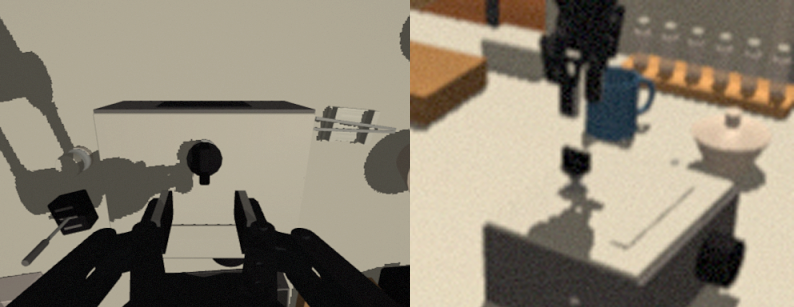

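Wrist view: the knob's collar is at about (256,199) full-res, with the wing along x down to (255,228). The lid's front edge runs from (118,137) to (392,137). I'll check these with rays.

Run:
```python
from h import *
w=ld('w2')
g=cv2.cvtColor(w['pixels'],cv2.COLOR_BGR2GRAY); m=(g<40).astype(np.uint8)
n,l,s,c=cv2.connectedComponentsWithStats(m[150:260,220:300])
for i in range(1,n):
    if s[i][4]>100: print(s[i]+np.array([220,150,0,0,0]),c[i]+[220,150])
sub=m[150:260,220:300]; 
for r in range(20,90,3): x=np.where(sub[r])[0]; print(150+r,(x.min()+220,x.max()+220,len(x)) if len(x) else '')
for u,v,z in[(118,137,.108),(392,137,.108),(256,199,.137),(255,228,.157),(255,229,.137)]: print(u,v,onz(w,u,v,z).round(4))
for X in [(.545,.1013,.157),(.509,.1041,.157),(.527,.1027,.137),(.545,.1027,.137),(.509,.1027,.137)]: print(X,proj(w,X).round(1))
```

```text
[ 233  177   45   54 1614] [254.79863693 200.55018587]
[293 239   7  21 132] [296.11363636 249.71969697]
170 
173 
176 
179 (np.int64(246), np.int64(263), 18)
182 (np.int64(241), np.int64(268), 28)
185 (np.int64(238), np.int64(271), 34)
188 (np.int64(236), np.int64(274), 39)
191 (np.int64(235), np.int64(275), 41)
194 (np.int64(234), np.int64(276), 43)
197 (np.int64(233), np.int64(277), 45)
200 (np.int64(233), np.int64(276), 44)
203 (np.int64(234), np.int64(276), 43)
206 (np.int64(234), np.int64(275), 42)
209 (np.int64(236), np.int64(273), 38)
212 (np.int64(238), np.int64(272), 35)
215 (np.int64(241), np.int64(268), 28)
218 (np.int64(247), np.int64(263), 17)
221 (np.int64(250), np.int64(261), 12)
224 (np.int64(250), np.int64(261), 12)
227 (np.int64(250), np.int64(261), 12)
230 (np.int64(251), np.int64(260), 10)
233 
236 
239 (np.int64(294), np.int64(298), 5)
118 137 [ 0.4669 -0.0073  0.108 ]
392 137 [0.4854 0.2211 0.108 ]
256 199 [0.5208 0.104  0.137 ]
255 228 [0.5363 0.1019 0.157 ]
255 229 [0.5467 0.1011 0.137 ]
(0.545, 0.1013, 0.157) [255.2 238.6]
(0.509, 0.1041, 0.157) [255.1 193. ]
(0.527, 0.1027, 0.137) [255.  206.5]
(0.545, 0.1027, 0.137) [256.8 227. ]
(0.509, 0.1027, 0.137) [253.2 184.9]
```

Run:
```python
from h import *
w=ld('w2');a=ld('s2');t=ld('t2')
g=cv2.cvtColor(a['pixels'],cv2.COLOR_BGR2GRAY); m=(g<38).astype(np.uint8)
x0,y0=250,140
for r in range(y0,172,1): x=np.where(m[r,x0:285])[0]; print(r,(x.min()+x0,x.max()+x0,len(x)) if len(x) else '')
for x,y in [(.527,.1027),(.520,.1035)]:
  print(x,y,*[proj(a,(x+dx,y-.0775*dx,z)).round(1) for dx,z in [(.018,.157),(-.018,.157),(0,.157),(0,.137)]], 'lid corners scene/top',
   *[proj(a,(x-.042*.997+s*.118*.0775,y+.0033+s*.118*.997,.108)).round(1) for s in(-1,1)],*[proj(t,(x-.042*.997+s*.118*.0775,y+.0033+s*.118*.997,.108)).round(1) for s in(-1,1)])
gt=cv2.cvtColor(t['pixels'],cv2.COLOR_BGR2GRAY)
for c in(190,200,250,258): print(c,gt[222:246,c])
print('wrist cam',-w['R'].T@w['t'])
```

```text
140 (np.int64(269), np.int64(284), 14)
141 (np.int64(270), np.int64(284), 8)
142 (np.int64(272), np.int64(284), 10)
143 (np.int64(274), np.int64(281), 5)
144 
145 
146 
147 
148 (np.int64(260), np.int64(261), 2)
149 (np.int64(260), np.int64(264), 5)
150 (np.int64(260), np.int64(268), 9)
151 (np.int64(260), np.int64(269), 10)
152 (np.int64(260), np.int64(269), 10)
153 (np.int64(260), np.int64(269), 10)
154 (np.int64(260), np.int64(269), 10)
155 (np.int64(260), np.int64(269), 10)
156 (np.int64(261), np.int64(268), 8)
157 (np.int64(262), np.int64(267), 6)
158 (np.int64(263), np.int64(265), 3)
159 
160 
161 
162 
163 
164 
165 
166 
167 
168 
169 
170 
171 
0.527 0.1027 [271.3 149.7] [260.7 146.4] [265.9 148. ] [265.7 154.2] lid corners scene/top [230.4 175.7] [273.7 144.4] [262.2 231.6] [182.  224.1]
0.52 0.1035 [269.2 149. ] [258.7 145.8] [263.9 147.4] [263.7 153.5] lid corners scene/top [228.5 174.9] [271.9 143.8] [261.9 234. ] [181.6 226.5]
190 [151 151 151 151 142 122  90  91 120 139 142 143 142 142 142 143 143 142
 142 142 142 143 143 142]
200 [150 151 150 150 148 138 114  86  89 120 139 142 143 142 143 143 143 142
 142 142 143 143 143 143]
250 [148 148 149 148 149 148 148 149 148 145 129 100  78  95 125 139 142 143
 143 142 142 142 143 143]
258 [147 148 148 148 148 147 147 148 148 149 145 128  93  78 104 134 142 142
 143 142 143 143 143 143]
wrist cam [0.44462489 0.10836217 0.34979438]
```

Combining the three views gives an axis of about (0.5215, 0.1035). I'll descend around the wing and close lightly, tips just above the collar.

Emit:
move_arm(
  steps=[0, 0, 0, -0.006, 0, -0.02, 0, 0, 0, 0, -0.006, 0, -0.045, 0, 0, 0, 0, -0.006, 0, -0.06, 0, 0, 0, 0, -0.006, 0, -0.067, 0, 0, 0, 0, -0.006, 0, -0.067, 0, 0, 0, 0, -0.006, 0, -0.067, -1, 0, 0, 0, -0.006, 0, -0.067, -1, 0, 0, 0, -0.006, 0, -0.067, -1, 0, 0, 0, -0.006, 0, -0.067, -1, 0, 0, 0, -0.006, 0, -0.067, -1],
  squeeze=25,
)

```text
clock: 6.3
position: [0.5219, 0.1037, 0.1578]
ee_rot: [0.001, 0.04, 0.999, 0.001]
contact_force: [1.0, 4.7, 2.5]
width: 0.0096
gripper_force: 29.2
```

Emit:
move_arm(
  steps=[0, 0, 0, 0, 0.0005, -0.0005, -1, 0, 0, 0, 0, 0.001, -0.001, -1, 0, 0, 0, 0, 0.001, -0.0015, -1, 0, 0, 0, 0, 0.001, -0.002, -1, 0, 0, 0, 0, 0.001, -0.0025, -1, 0, 0, 0, 0, 0.001, -0.003, -1, 0, 0, 0, 0, 0.001, -0.0035, -1, 0, 0, 0, 0, 0.001, -0.004, -1, 0, 0, 0, 0, 0.001, -0.004, -1, 0, 0, 0, 0, 0.001, -0.004, -1],
)

```text
clock: 7.3
position: [0.5218, 0.1037, 0.1532]
ee_rot: [0.001, 0.04, 0.999, 0.0]
contact_force: [3.6, 3.9, 3.5]
width: 0.0089
gripper_force: 29.3
```

Emit:
move_arm(
  steps=[0, 0, 0, 0, 0, -0.0005, -1, 0, 0, 0, 0, 0, -0.001, -1, 0, 0, 0, 0, 0, -0.0015, -1, 0, 0, 0, 0, 0, -0.002, -1, 0, 0, 0, 0, 0, -0.002, -1, 0, 0, 0, 0, 0, -0.002, -1, 0, 0, 0, 0, 0, -0.002, -1, 0, 0, 0, 0, 0, -0.002, -1, 0, 0, 0, 0, 0, -0.002, -1, 0, 0, 0, 0, 0, -0.002, -1],
)

```text
clock: 8.3
position: [0.5218, 0.1038, 0.1512]
ee_rot: [0.001, 0.04, 0.999, 0.0]
contact_force: [4.7, 3.6, 3.6]
width: 0.0091
gripper_force: 29.3
```

Emit:
move_arm(
  steps=[0, 0, 0, 0.0005, 0.0005, -0.0005, -1, 0, 0, 0, 0.001, 0.0005, -0.001, -1, 0, 0, 0, 0.001, 0.0005, -0.0015, -1, 0, 0, 0, 0.001, 0.0005, -0.002, -1, 0, 0, 0, 0.001, 0.0005, -0.002, -1, 0, 0, 0, 0.001, 0.0005, -0.002, -1, 0, 0, 0, 0.001, 0.0005, -0.002, -1, 0, 0, 0, 0.001, 0.0005, -0.002, -1, 0, 0, 0, 0.001, 0.0005, -0.002, -1, 0, 0, 0, 0.001, 0.0005, -0.002, -1],
)

```text
clock: 9.3
position: [0.5219, 0.1038, 0.15]
ee_rot: [0.0, 0.04, 0.999, -0.0]
contact_force: [0.6, 1.4, 9.3]
width: 0.009
gripper_force: 30.3
```

Emit:
move_arm(
  steps=[0, 0, 0, 0, 0, -0.0005, -1, 0, 0, 0, 0, 0, -0.0007, -1, 0, 0, 0, 0, 0, -0.0007, -1, 0, 0, 0, 0, 0, -0.0007, -1, 0, 0, 0, 0, 0, -0.0007, -1, 0, 0, 0, 0, 0, -0.0007, -1, 0, 0, 0, 0, 0, -0.0007, -1, 0, 0, 0, 0, 0, -0.0007, -1, 0, 0, 0, 0, 0, -0.0007, -1, 0, 0, 0, 0, 0, -0.0007, -1],
)

```text
clock: 10.3
position: [0.522, 0.1039, 0.1497]
ee_rot: [0.0, 0.04, 0.999, -0.0]
contact_force: [-0.7, 1.6, 12.1]
width: 0.0093
gripper_force: 30.6
```

A sharp rise at 9 N/mm means this is the seat, with about 8.5 N of seat force. Now I'll turn clockwise in stages.

Emit:
move_arm(
  steps=[0, 0, -0.01, 0, 0, 0, -1, 0, 0, -0.02, 0, 0, 0, -1, 0, 0, -0.03, 0, 0, 0, -1, 0, 0, -0.04, 0, 0, 0, -1, 0, 0, -0.05, 0, 0, 0, -1, 0, 0, -0.06, 0, 0, 0, -1, 0, 0, -0.07, 0, 0, 0, -1, 0, 0, -0.08, 0, 0, 0, -1, 0, 0, -0.08, 0, 0, 0, -1, 0, 0, -0.08, 0, 0, 0, -1],
)

```text
clock: 11.3
position: [0.5219, 0.1041, 0.1497]
ee_rot: [0.0, 0.287, 0.958, -0.0]
contact_force: [-0.1, 2.6, 12.2]
width: 0.0091
gripper_force: 30.6
```

```bash
python3 -c "
from h import *
s=manip.get_state();print(s['moment'],s['ee_rot'],s['contact_force'])"
```

```text
[ 0.36522088 -0.0339998  -0.02783117] [ 3.06432978e-04  2.86923269e-01  9.57953513e-01 -1.00615954e-04] [-0.14756127  2.61484453 12.23505632]
```

Emit:
move_arm(
  steps=[0, 0, -0.01, 0, 0, 0, -1, 0, 0, -0.02, 0, 0, 0, -1, 0, 0, -0.03, 0, 0, 0, -1, 0, 0, -0.04, 0, 0, 0, -1, 0, 0, -0.05, 0, 0, 0, -1, 0, 0, -0.06, 0, 0, 0, -1, 0, 0, -0.07, 0, 0, 0, -1, 0, 0, -0.08, 0, 0, 0, -1, 0, 0, -0.09, 0, 0, 0, -1, 0, 0, -0.09, 0, 0, 0, -1],
)

```text
clock: 12.3
position: [0.522, 0.1043, 0.1498]
ee_rot: [0.0, 0.543, 0.84, 0.0]
contact_force: [0.8, 1.9, 13.0]
width: 0.0092
gripper_force: 30.6
```

Emit:
move_arm(
  steps=[0, 0, -0.01, 0, 0, 0, -1, 0, 0, -0.02, 0, 0, 0, -1, 0, 0, -0.03, 0, 0, 0, -1, 0, 0, -0.04, 0, 0, 0, -1, 0, 0, -0.05, 0, 0, 0, -1, 0, 0, -0.06, 0, 0, 0, -1, 0, 0, -0.07, 0, 0, 0, -1, 0, 0, -0.075, 0, 0, 0, -1, 0, 0, -0.08, 0, 0, 0, -1, 0, 0, -0.08, 0, 0, 0, -1],
)

```text
clock: 13.3
position: [0.5222, 0.1044, 0.1498]
ee_rot: [0.0, 0.735, 0.678, 0.001]
contact_force: [0.4, 3.1, 11.1]
width: 0.0092
gripper_force: 30.5
```

```bash
python3 -c "
from h import *
s=manip.get_state();print(s['moment'],s['ee_rot'],s['contact_force'],s['width'],2*np.degrees(np.arctan2(s['ee_rot'][1],s['ee_rot'][2])))"
```

```text
[ 0.56178137 -0.04583661  0.06135353] [3.34783528e-04 7.34785862e-01 6.78298852e-01 5.41026111e-04] [ 0.38217545  3.06295374 11.07107844] 0.009209975447733273 94.57827475385999
```

Turned exactly 90°. Now I'll ease the push gradually so the knob rises.

Emit:
move_arm(
  steps=[0, 0, 0, 0, 0, 0.0005, -1, 0, 0, 0, 0, 0, 0.001, -1, 0, 0, 0, 0, 0, 0.0015, -1, 0, 0, 0, 0, 0, 0.002, -1, 0, 0, 0, 0, 0, 0.0025, -1, 0, 0, 0, 0, 0, 0.003, -1, 0, 0, 0, 0, 0, 0.003, -1, 0, 0, 0, 0, 0, 0.003, -1, 0, 0, 0, 0, 0, 0.003, -1, 0, 0, 0, 0, 0, 0.003, -1],
)

```text
clock: 14.3
position: [0.5221, 0.1043, 0.1512]
ee_rot: [-0.0, 0.735, 0.678, 0.0]
contact_force: [2.9, 3.6, 3.0]
width: 0.0093
gripper_force: 29.4
```

Emit:
move_arm(
  steps=[0, 0, 0, 0, 0, 0.0005, -1, 0, 0, 0, 0, 0, 0.001, -1, 0, 0, 0, 0, 0, 0.0015, -1, 0, 0, 0, 0, 0, 0.002, -1, 0, 0, 0, 0, 0, 0.002, -1, 0, 0, 0, 0, 0, 0.002, -1, 0, 0, 0, 0, 0, 0.002, -1, 0, 0, 0, 0, 0, 0.002, -1, 0, 0, 0, 0, 0, 0.002, -1, 0, 0, 0, 0, 0, 0.002, -1],
)

```text
clock: 15.3
position: [0.5221, 0.1044, 0.1531]
ee_rot: [-0.0, 0.735, 0.678, 0.0]
contact_force: [3.1, 4.4, 2.8]
width: 0.0094
gripper_force: 29.3
```

Emit:
move_arm(
  steps=[0, 0, 0, 0, 0, 0.0003, -0.6, 0, 0, 0, 0, 0, 0.0005, -0.3, 0, 0, 0, 0, 0, 0.0005, 0, 0, 0, 0, 0, 0, 0.0005, 0, 0, 0, 0, 0, 0, 0.0005, 0, 0, 0, 0, 0, 0, 0.0005, 0, 0, 0, 0, 0, 0, 0.02, 0, 0, 0, 0, 0, 0, 0.05, 0, 0, 0, 0, 0, 0, 0.09, 0, 0, 0, 0, 0, 0, 0.09, 0],
)

```text
clock: 16.3
position: [0.5252, 0.1045, 0.2487]
ee_rot: [0.004, 0.735, 0.678, 0.004]
contact_force: [0.2, -0.6, 0.4]
width: 0.0427
gripper_force: 0.0
```

Run:
```python
from h import *
s=manip.get_state();print(s['contact_force'],s['position'],s['width'])
w=snap('wrist','w3');a=snap('scene','s3')
c=cv2.resize(a['pixels'][90:240,200:350],None,fx=2.56,fy=2.56,interpolation=2)
o=np.hstack([cv2.resize(w['pixels'],None,fx=.8,fy=.8,interpolation=3),c[:307,:384]])
cv2.imwrite('pics/m3.png',np.clip(o*1.4,0,255).astype(np.uint8))
```

```text
[ 0.22195479 -0.5921517   0.37288403] [0.5252224  0.10447091 0.2486732 ] 0.0426804353772729
```

View pics/m3.png

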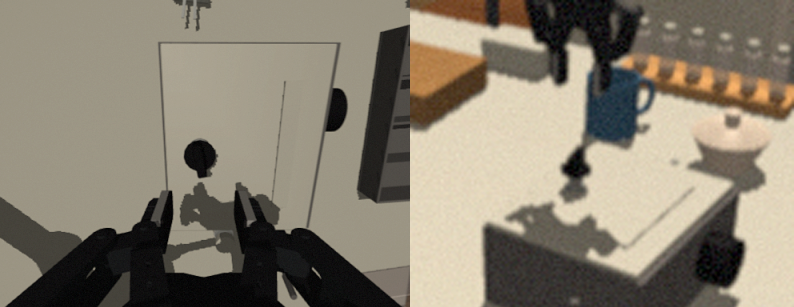

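After release, the wing lies across the lid at about (200,158) in the wrist view: a quarter turn, and it stayed there. The lid is level, the bystanders in view haven't moved, and the gripper is clear, so I'm handing the job in.

```bash
python3 -c "
from rig import manip
print(manip.sign_off())"
```

```text
the job is handed in; nothing more can be done
None
```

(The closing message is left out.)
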